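# Set the glue press over the red-tipped crosspiece and hold it pressed

### The job

On the glue press, flip the yellow-balled cam lever up to free the press head, slide the head along its rail until its pad is centred over the red-tipped crosspiece (so that the pad covers the crosspiece's whole width), and flip the lever fully back down to lock it there with the knob still up. Then push the red knob straight down 12 mm (within 3 mm; never more than 18 mm, which would crush the joint) and keep holding it there: the job finishes with the robot still pressing the knob. Leave the other things on the bench where they are.

Things in the scene. Friction and masses are not known exactly. Their poses are not given: they have to be found in the camera images.
- fixture: the glue press, fixed to the bench: a plywood bed 220 x 420 x 20 mm with two long thin sticks and an aluminium rail. Origin on the bench; z up, y along the rail, x away from the robot. Bed spans x -90..130 mm, y -210..210 mm. The rail (24 mm wide, top at z 58 mm) runs along y at x = 100 mm.
- carriage (a joint): position (m) of the blue press head along the rail, -0.13..0.13, growing along the fixture's +y; 0 = middle of the rail. Head: a block astride the rail (x 73..127, 72 mm in y, z 38..102 mm) and an arm over the bed (46 mm in y, z 78..100 mm, to x = -26 mm) with the plunger at x = 0. Freed, it slides with about 2 N of friction and stays where left; it may be moved by the lever's ball, the knob or the arm's sides
- cam_lever (a joint): angle (rad) of the cam lever, 0..1.05. 0 = locked: the lever leans away from the robot (fixture +x), 60 degrees from upright. 1.05 = free: lever upright. It swings in the fixture's x-z plane, stays where left, and the cam lets go of the rail above about 0.6. Count it locked below 0.18 and free above 0.85. Starts locked
- cam_pivot (a point): the lever's pivot on the press head: at fixture x = 100 mm, z = 85 mm, in the middle of the head's width; it moves with the head
- lever_ball (a point): centre of the yellow ball (20 mm diameter) at the lever's end, 80 mm from the pivot; the lever's bar is 10 mm thick. Locked, the ball is 69 mm beyond and 40 mm above the pivot; free, 80 mm straight above it. Both its y sides are clear, so it can be pinched along the fixture's y from above and led round its arc
- plunger (a joint): how far the red knob is pushed down (m), 0 (sprung up) .. 0.022 (bottomed). A spring pushes it back up: about 3 N at the start plus 0.6 N per mm, 10 N at 12 mm
- knob_top (a point): centre of the top face of the red knob (36 mm diameter, 25 mm tall, flat top 26 mm across), 151 mm above the bench when unpressed and lower by the travel when pressed; plunger axis vertical, at fixture x = 0
- pad (a point): centre of the underside of the black pad (24 mm diameter) at the plunger's foot, straight below the knob; unpressed it is 42 mm above the bench, 10 mm above the crosspieces; the soft pad is squeezed by 2 mm on the crosspiece when the knob is 12 mm down
- red_piece: the crosspiece to be glued: a wooden strip 120 mm (x) x 12 mm (y) x 6 mm lying along the fixture's x across the two long sticks, the 30 mm at its robot-side end red. Origin: centre line of the strip, on its underside (26 mm above the bench), at fixture x = 0; it spans x -75..45 mm. It lies 70 to 115 mm to either side of the rail's middle; fixed
- plain_piece: a second crosspiece, same size and origin but without red, on the other side; not the one to press. It cannot be moved
- hammer: bystander: loose hammer lying on the bench
- pencil: bystander: flat orange carpenter's pencil, 170 mm long
- done_frame: bystander: finished stick frame, 200 x 130 x 6 mm, lying flat
- glue_bottle: bystander: white glue bottle, 56 mm diameter, 150 mm tall
- pin_jar: bystander: clear jar with black cap, 60 mm diameter and tall
- tape_measure: bystander: yellow tape measure, 65 x 35 x 60 mm
- try_square: bystander: small try square lying flat, steel blade 130 mm

How it is judged (in metres and radians):
On the way, in this order (a step that is already met when the one before it is completed fails the run):
1. the cam lever is flipped up, freeing the head (value of joint cam_lever above 0.85 rad), for 0.1 s.
2. the freed head stands with its pad over the red-tipped crosspiece (y of pad in the frame of red_piece between -0.006 and 0.006 m and value of joint cam_lever above 0.6 rad), for 0.1 s.
3. the lever is back down, the head locked over the red-tipped crosspiece, the knob still unpressed (y of pad in the frame of red_piece between -0.006 and 0.006 m and value of joint cam_lever below 0.18 rad and value of joint plunger below 0.004 m), for 0.1 s.
4. the knob is pressed 12 mm down (y of pad in the frame of red_piece between -0.006 and 0.006 m and value of joint cam_lever below 0.18 rad and value of joint plunger between 0.009 and 0.015 m), for 0.2 s.
At the end, for the whole second after the job is handed in: Through the last second the robot itself holds the knob 9 to 15 mm down (pushing on it with over 3 N, knob at rest), the lever is locked (below 0.18 rad), and the pad's centre is within 6 mm of the red-tipped crosspiece's centre line (all of step 4 and (contact force between plunger and the fingers above 3 N or contact force between plunger and the arm above 3 N) and velocity of joint plunger between -0.01 and 0.01 m/s); the arm keeps its last pose, push and grip.
It fails at once if the knob is pushed more than 18 mm down (value of joint plunger above 0.018 m).
It fails at once if a bystander is disturbed (moved over 30 mm) (distance of any of hammer, pencil, done_frame, glue_bottle, pin_jar, tape_measure, try_square from where it was at the start of the episode above 0.03 m).
It also fails if it takes over 64 s, if anything falls off the work surface, if the arm or the gripper's body presses on something with over 40 N, if the wrist force passes 120 N, or if a joint passes its speed limit or range.

### The arm

A 6-joint arm with a two-finger parallel gripper is mounted at the origin on the work surface. World frame = base frame: x ahead of the robot, y to its left, z up, the work surface at z = 0. Lengths are in m, angles in degrees, forces in N, time in s.
With the tool pointing down it reaches from about 0.4 to 0.825 m from the base axis. Payload 7 kg.
Tool frame: the origin (TCP) lies midway between the tips of the shut fingers; the grasp point (between the pads) lies 19 mm behind it (r.grasp_offset is the distance from the TCP to the grasp point, in m); z points along the fingers, x is the direction in which the jaws open and shut, and the axes are right-handed (so a half turn about z gives the same grasp; the last joint's range is limited). The gripper opens to 88 mm and grips with 3 to 60 N. Pads are 19 mm wide; open, the fingers measure 130 mm over their backs; the gripper's body (78 mm by 193 mm) begins 47 mm behind the grasp point.
Start: joints at [89.387, 20.546, 0.682, 0, -70.136, -16.507], TCP at [0.199, 0.645, 0.227] pointing down, gripper open.
Joint ranges: [-176.03, 176.03], [-82.01, 121.73], [-58.28, 71.71], [-173.87, 95.51], [-174.79, -0.11], [-173.66, 173.66]. Speed limits (degrees/s): [136.94, 136.94, 172.46, 180, 180, 180].

### API

Orientations are given as [roll, pitch, yaw] about the fixed x, y, z axes, in that order (R = Rz(yaw) Ry(pitch) Rx(roll)).
In Python, from plant import r gives the robot as it stands.
- The arm moves only by the tool step_arm, never from a script. Its argument "deltas" is a list of rows, each a list of 7 numbers: the turn, a rotation vector about the tool's x, y, z in rad, then the shift along the tool's x, y, z in mm, then the opening, from -1 (shut) to 1 (fully open), so that 0 is half open. In form: [[ax, ay, az, x, y, z, grip], ...]. A call has 1 to 10 rows; each row shifts and turns the pose as measured when the row begins, along the tool's axes as they then stand; what a row does not reach is not made up. A row lasts 1/10 s, in which the tool goes at most 50 mm and 8.59 degrees, less where a joint would pass 70% of its speed; a pose out of reach is approached as far as the arm can. A call with a gripper value outside its range is refused whole. The fingers move at their own pace and stop on an object; "squeeze" is the grip in N (left out, the last holds). Time passes only in rows, so rows that do not move let the fingers close. It gives the time, the measured TCP pose, the force and the opening at its end, in the units of the state.
- r.get_state(): the state, without advancing time (a new reading comes with each control period).
- r.capture(name): name is "scene" or "top" or "wrist"; returns the picture (420x560x3 uint8, red, green, blue); there is no depth.
- r.camera_info(name): a dict with "vertical_fov" (degrees; the focal length in pixels is half the picture's height over the tangent of half this angle, whatever the lens; pixels are square), "cx", "cy" (the principal point, pixels), "view" (4x4, takes a point from world to camera coordinates). Camera axes: x right, y down, z forward; pixel columns grow to the right and rows downward; lengths in m; the calibration is good to about 2 mm. A picture is of the moment at which its call begins: read the wrist's pose just before it. camera_info takes no time and is no camera call; for the wrist camera it gives the pose at the moment of the call.
- r.close_job(): hands the job in, once; it reports no verdict.
The state is a dict: "time_s": time; "joints": joint angles; "qd": joint speeds; "joint_torque": joint torques, N m; "tcp_pos": TCP position; "eef_rot": TCP orientation; "contact_force": force on the tool from outside, world axes, zero at the start; "moment": the same for the moment, N m; "gripper_width": finger opening in m.
Only numpy, scipy, OpenCV 4.12 (cv2) and the standard library are available. Lean on these libraries where they do the work, as an engineer would, in place of code of your own. Each camera call takes 0.05 s, during which the arm holds its last target.

## Working session

There is one attempt and no reset: what is moved stays moved. The work goes in short steps, Python scripts to look and compute and a tool call to move; the robot and the scene stay as the last step left them, time stands still between calls to the robot, and variables do not carry over. Pictures are saved under pics/ and viewed, and the job is handed in when it is done.

Besides the shell and the picture viewer there is one more tool, called after "Request:" by a JSON object that holds its "method" and its "body". step_arm: Moves the arm, as the interface text tells. Its arguments: {"type":"object","properties":{"deltas":{"type":"array","items":{"type":"array","items":{"type":"number"}}},"squeeze":{"type":"number"}},"required":["deltas"]}

```bash
mkdir -p pics; ls
python3 - <<'E'
from plant import r
import cv2
for n in("scene","top","wrist"):
    i=r.camera_info(n); print(n,i)
    im=r.capture(n); cv2.imwrite(f"pics/a_{n}.png",im[:,:,::-1])
s=r.get_state(); print(s)
E
```

```text
pics
scene {'vertical_fov': 54.75913897920977, 'cx': 283.53937907024476, 'cy': 211.85566097973935, 'view': array([[-0.24738791,  0.96881339,  0.0141365 ,  0.16751585],
       [ 0.63479122,  0.17308302, -0.75304872, -0.29986809],
       [-0.73201047, -0.17732142, -0.65781288,  1.54285453],
       [ 0.        ,  0.        ,  0.        ,  1.        ]])}
top {'vertical_fov': 53.25437334670367, 'cx': 279.90163177163225, 'cy': 210.2811389571654, 'view': array([[ 0.01163365, -0.99988215, -0.01001768,  0.00555328],
       [-0.99824074, -0.0110309 , -0.05825593,  0.61113185],
       [ 0.05813856,  0.01067779, -0.99825142,  1.14785993],
       [ 0.        ,  0.        ,  0.        ,  1.        ]])}
wrist {'vertical_fov': 65.3658641200466, 'cx': 284.40598961803323, 'cy': 211.66592789795874, 'view': array([[-0.29404643, -0.95579045,  0.00114285,  0.6736075 ],
       [-0.92083357,  0.28361205,  0.26763732, -0.03194683],
       [-0.25612932,  0.07764543, -0.96351905,  0.39054635],
       [ 0.        ,  0.        ,  0.        ,  1.        ]])}
{'time_s': 0.15, 'joints': array([ 8.93867359e+01,  2.05824927e+01,  6.46890409e-01, -1.34103912e-02,
       -7.01345219e+01, -1.65060163e+01]), 'qd': array([ 0.0617546 , -0.15839509,  0.1279054 , -0.0245079 ,  0.00880382,
       -0.15007574]), 'joint_torque': array([-1.17066997e-03, -5.83272457e+01,  2.93293637e+01,  7.00120345e+00,
        8.80013744e-03, -1.09413031e-04]), 'tcp_pos': array([0.19862907, 0.64474826, 0.22584436]), 'eef_rot': array([-1.79992164e+02, -7.08166686e-02, -1.07123850e+02]), 'contact_force': array([ 0.55480295, -0.15033252,  0.14195092]), 'moment': array([-0.00184628,  0.03472495,  0.00043073]), 'gripper_width': 0.08729862517823245}
```

View pics/a_scene.png

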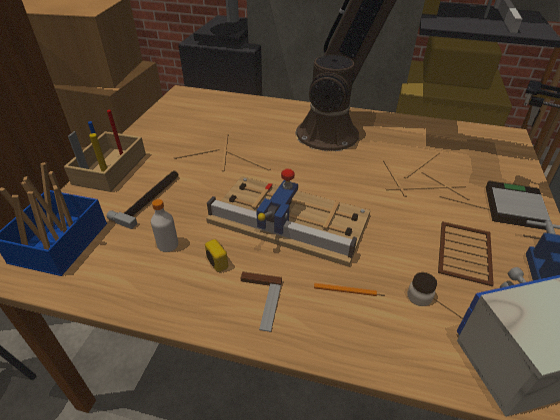

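View pics/a_top.png

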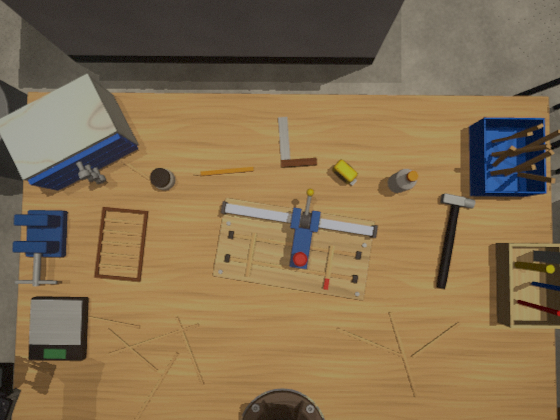

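View pics/a_wrist.png

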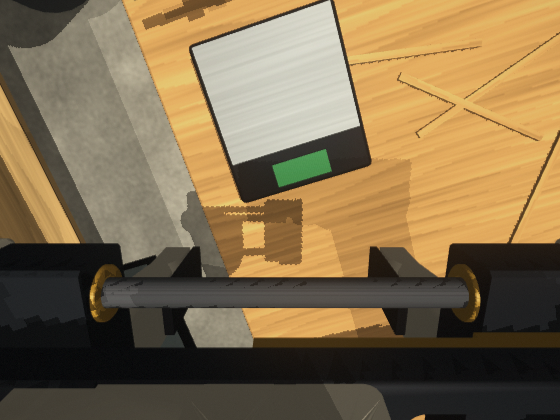

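The top view shows the press at about (295,250), with the yellow ball at (310,192), the knob at (301,259) and the red tip at (326,284). The red-tipped piece lies to the right, on the −y side. Next I'll measure these.

```bash
cat > h.py <<'E'
import numpy as np, cv2
from plant import r
def cam(n):
    i=r.camera_info(n); f=210/np.tan(np.radians(i['vertical_fov'])/2)
    V=np.array(i['view']); return f,i['cx'],i['cy'],V
def ray(c,u,v):
    f,cx,cy,V=c; R=V[:3,:3]; o=-R.T@V[:3,3]; d=R.T@np.array([(u-cx)/f,(v-cy)/f,1]); return o,d
def onz(c,u,v,z):
    o,d=ray(c,u,v); return o+d*(z-o[2])/d[2]
def proj(c,p):
    f,cx,cy,V=c; q=V[:3,:3]@np.asarray(p)+V[:3,3]; return np.array([f*q[0]/q[2]+cx,f*q[1]/q[2]+cy])
def tri(c1,p1,c2,p2):
    o1,d1=ray(c1,*p1);o2,d2=ray(c2,*p2)
    A=np.stack([d1,-d2],1); s=np.linalg.lstsq(A,o2-o1,rcond=None)[0]
    a=o1+d1*s[0];b=o2+d2*s[1]; return (a+b)/2,np.linalg.norm(a-b)
def blobs(im,lo,hi,box,minA=8):
    hsv=cv2.cvtColor(im,cv2.COLOR_RGB2HSV)
    m=cv2.inRange(hsv,np.array(lo),np.array(hi)); k=np.zeros_like(m); x0,y0,x1,y1=box; k[y0:y1,x0:x1]=m[y0:y1,x0:x1]
    n,l,st,ce=cv2.connectedComponentsWithStats(k)
    return [(ce[i].round(2),st[i].tolist()) for i in range(1,n) if st[i][4]>=minA]
E
python3 - <<'E'
from h import *
for n,box in(("top",(200,180,390,310)),("scene",(190,150,390,270))):
    im=cv2.imread(f"pics/a_{n}.png")[:,:,::-1].copy()
    print(n)
    for nm,lo,hi in(("red",(0,170,90),(6,255,255)),("red2",(174,170,90),(180,255,255)),("yel",(23,170,90),(32,255,255)),("blue",(105,120,40),(125,255,255)),("rail",(0,0,150),(180,45,255))):
        print(nm,blobs(im,lo,hi,box))
    x0,y0,x1,y1=box
    cv2.imwrite(f"pics/z_{n}.png",cv2.resize(im[y0:y1,x0:x1,::-1],None,fx=4,fy=4,interpolation=cv2.INTER_CUBIC))
E
```

```text
top
red [(array([299.61, 258.58]), [293, 252, 14, 14, 144]), (array([325.95, 283.49]), [324, 279, 5, 10, 41])]
red2 []
yel [(array([310.08, 191.97]), [307, 189, 7, 7, 36])]
blue [(array([303.2, 231.3]), [291, 208, 29, 47, 669]), (array([303.5, 266.4]), [300, 265, 7, 3, 10])]
rail [(array([256.49, 212.22]), [226, 204, 63, 18, 542]), (array([345.61, 226.45]), [319, 219, 54, 16, 464]), (array([228.12, 222.88]), [227, 222, 3, 3, 8]), (array([364.11, 244.67]), [363, 243, 3, 4, 9]), (array([220. , 271.5]), [219, 270, 3, 4, 8])]
scene
red [(array([287.27, 172.73]), [281, 169, 13, 8, 81]), (array([268.13, 186.04]), [265, 184, 7, 6, 23])]
red2 []
yel [(array([260.92, 215.64]), [258, 213, 7, 6, 25]), (array([215.03, 248.33]), [205, 240, 21, 18, 216])]
blue [(array([277.38, 201.17]), [257, 185, 36, 32, 401])]
rail [(array([234.25, 208.08]), [212, 200, 44, 18, 237]), (array([319.78, 233.11]), [288, 222, 63, 23, 377])]
```

View pics/z_top.png

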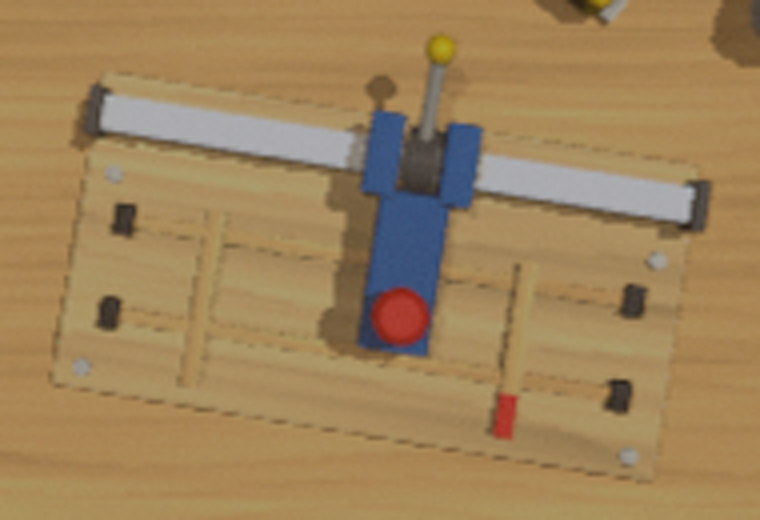

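View pics/z_scene.png

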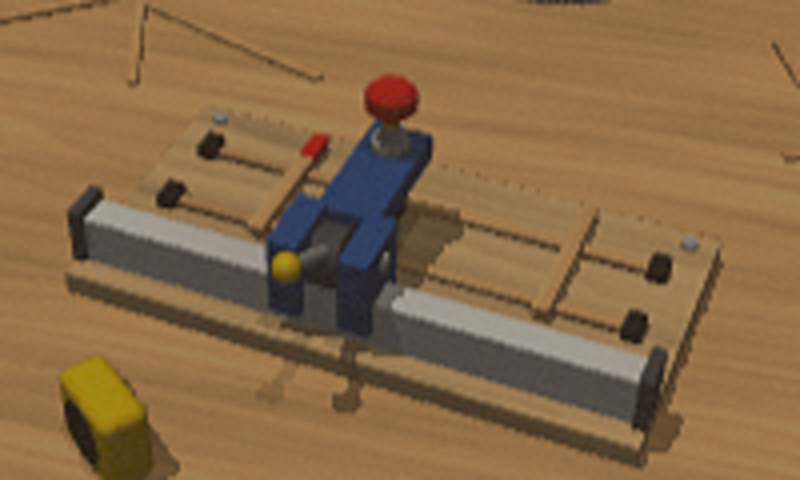

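Run:
```python
from h import *
c=cam("top"); cs=cam("scene")
z=lambda u,v:(u/4+200-.375,v/4+180-.375)
C=[onz(c,*z(u,v),.02)[:2] for u,v in((105,73),(700,163),(652,480),(52,385))]
Cf=np.array([[.13,.21],[.13,-.21],[-.09,-.21],[-.09,.21]])
C=np.array(C)
# rigid fit
A=Cf-Cf.mean(0);B=C-C.mean(0);U,S,Vt=np.linalg.svd(A.T@B);R=(U@Vt).T;t=C.mean(0)-R@Cf.mean(0)
print("yaw corners",np.degrees(np.arctan2(R[1,0],R[0,0])),"origin",t,"res",(Cf@R.T+t-C).round(4).tolist(), "sizes",np.linalg.norm(C[0]-C[1]),np.linalg.norm(C[1]-C[2]))
# rail ends pts from mask rows
im=cv2.imread("pics/a_top.png")[:,:,::-1].copy()
hsv=cv2.cvtColor(im,cv2.COLOR_RGB2HSV); m=cv2.inRange(hsv,(0,0,150),(180,45,255))
pts=[]
for u in list(range(230,284))+list(range(326,370)):
    vs=np.nonzero(m[195:245,u])[0]+195
    if len(vs)>4: pts.append(onz(c,u,vs.mean(),.058)[:2])
pts=np.array(pts);l=cv2.fitLine(pts.astype(np.float32),cv2.DIST_HUBER,0,.01,.01).ravel();print("rail",l,np.degrees(np.arctan2(-l[2],-l[3]) if 0 else np.arctan2(l[2],l[3])))
F=lambda p:(R.T@(np.asarray(p)[:2]-t)).round(4)
print("rail pt fixture",F(l[2:4]), "l dir fix",(R.T@l[:2]).round(4))
kt,e=tri(c,(299.61,258.58),cs,(287.27,172.73));print("knob tri",kt,e,F(kt))
b,e=tri(c,(310.08,191.97),cs,(260.92,215.64));print("ball",b,e,F(b))
rt,e=tri(c,(325.95,283.49),cs,(268.13,186.04));print("redtip",rt,e,F(rt))
rz=onz(c,325.95,283.49,.032);print("redtip plane",rz,F(rz))
far=onz(c,*z(526,265),.032);print("red far end",far,F(far))
p=onz(c,*z(217,212),.032);q=onz(c,*z(190,385),.032);print("plain",F(p),F(q))
print("knob on z=.145",onz(c,299.61,258.58,.142),F(onz(c,299.61,258.58,.142)))
print("ball z .125",F(onz(c,310.08,191.97,.125)))
```

```text
yaw corners -8.197734987877118 origin [ 0.4866407  -0.02407363] res [[0.0014, 0.0018], [-0.0005, -0.0004], [-0.0007, -0.0022], [-0.0002, 0.0008]] sizes 0.4174770808345352 0.21997230484612157
rail [ 0.14674807  0.9891739   0.58088696 -0.07241053] 97.10556
rail pt fixture [ 0.1002 -0.0344] l dir fix [0.0042 1.    ]
knob tri [ 0.48514577 -0.0397301   0.14262574] 0.001788039036760579 [ 0.0008 -0.0157]
ball [ 0.65224506 -0.06500108  0.12428943] 0.0009127733124702962 [ 0.1697 -0.0169]
redtip [ 0.4118651  -0.11626423  0.02736261] 0.0012990343723663675 [-0.0609 -0.1019]
redtip plane [ 0.41224978 -0.11516437  0.032     ] [-0.0606 -0.1008]
red far end [ 0.51434117 -0.12875428  0.032     ] [ 0.0423 -0.0997]
plain [0.0455 0.1147] [-0.0736  0.1144]
knob on z=.145 [ 0.48492489 -0.03887874  0.142     ] [ 0.0004 -0.0149]
ball z .125 [ 0.1695 -0.0164]
```

The measurements agree with the given sizes:

| Quantity | Measured |
|---|---|
| Fixture yaw | about −8.3° |
| Fixture origin | (0.487, −0.024) |
| Head position | about −0.016 |
| Red piece y | about −0.100 |
| Ball | (0.652, −0.065, 0.124) |

I'll turn the tool to yaw −98.3° and travel.

Request:
{"method": "step_arm", "body": {"deltas": [[0,0,-0.077,0,0,-10,1],[0,0,-0.077,0,0,-10,1],[0,0,0,35,-30,0,1],[0,0,0,35,-30,0,1],[0,0,0,35,-30,0,1],[0,0,0,35,-30,0,1],[0,0,0,35,-30,0,1],[0,0,0,35,-30,0,1],[0,0,0,35,-30,0,1],[0,0,0,35,-30,0,1]], "squeeze": 25}}

```text
time_s: 1.15
tcp_pos: [0.4003, 0.326, 0.2433]
eef_rot: [180.0, -0.4, -97.5]
contact_force: [1.4, 0.4, -0.1]
gripper_width: 0.0877
```

```bash
cat >> h.py <<'E'
from scipy.spatial.transform import Rotation as Ro
YAW=-8.3; T0=np.array([.4866,-.0241]); RF=Ro.from_euler('z',YAW,degrees=True).as_matrix()
def f2w(p): q=RF@np.asarray(p,float); return q+np.array([*T0,0])
def w2f(p): return RF.T@(np.asarray(p)-np.array([*T0,0]))
def go(target,yaw=-90+YAW):
    s=r.get_state(); R=Ro.from_euler('xyz',s['eef_rot'],degrees=True)
    Rt=Ro.from_euler('xyz',[180,0,yaw],degrees=True)
    print("t",s['time_s'],"tcp",s['tcp_pos'].round(4),"fix",w2f(s['tcp_pos']).round(4),"rot",s['eef_rot'].round(2))
    print("tool shift mm",(R.inv().apply(np.asarray(target)-s['tcp_pos'])*1000).round(1),"turn",(R.inv()*Rt).as_rotvec().round(4), "F",s['contact_force'].round(1),"w",s['gripper_width'].round(4))
E
python3 -c "
from h import *
go([.652,-.065,.23])"
```

```text
t 1.15 tcp [0.4003 0.326  0.2433] fix [-0.136   0.3339  0.2433] rot [179.98  -0.45 -97.47]Traceback (most recent call last):
  File "<string>", line 3, in <module>
    go([.652,-.065,.23])
    ~~^^^^^^^^^^^^^^^^^^
  File "h.py", line 29, in go
    print("tool shift mm",(R.inv().apply(np.asarray(target)-s['tcp_pos'])*1000).round(1),"turn",(R.inv()*Rt).as_rotvec().round(4), "F",s['contact_force'].round(1),"w",s['gripper_width'].round(4))
                                                                                                                                                                       ^^^^^^^^^^^^^^^^^^^^^^^^
AttributeError: 'float' object has no attribute 'round'
```

```bash
sed -i "s/s\['gripper_width'\].round(4)/round(s['gripper_width'],4)/" h.py
python3 -c "
from h import *
go([.652,-.065,.23])"
```

```text
t 1.15 tcp [0.4003 0.326  0.2433] fix [-0.136   0.3339  0.2433] rot [179.98  -0.45 -97.47]
tool shift mm [ 354.8 -300.4   15.9] turn [ 0.0003 -0.0078  0.0145] F [ 1.4  0.4 -0.1] w 0.0877
```

Request:
{"method": "step_arm", "body": {"deltas": [[0,0,0.014,35,-30,0,1],[0,-0.008,0,35,-30,0,1],[0,0,0,35,-30,0,1],[0,0,0,35,-30,0,1],[0,0,0,35,-30,0,1],[0,0,0,35,-30,0,1],[0,0,0,35,-30,0,1],[0,0,0,35,-30,0,1],[0,0,0,35,-30,0,1],[0,0,0,0,0,0,1]]}}

```text
time_s: 2.15
tcp_pos: [0.6298, -0.0452, 0.2425]
eef_rot: [179.9, 0.1, -98.4]
contact_force: [0.1, 0.0, -0.3]
gripper_width: 0.0878
```

```bash
python3 -c "
from h import *
go([.652,-.065,.20])"
```

```text
t 2.15 tcp [ 0.6298 -0.0452  0.2425] fix [ 1.447e-01 -2.000e-04  2.425e-01] rot [ 1.7994e+02  6.0000e-02 -9.8450e+01]
tool shift mm [ 16.4 -24.9  42.4] turn [ 0.001   0.0011 -0.0026] F [ 0.1  0.  -0.3] w 0.0878
```

Request:
{"method": "step_arm", "body": {"deltas": [[0,0,0,16,-25,10,1],[0,0,0,0,0,32,1],[0,0,0,0,0,0,1],[0,0,0,0,0,0,1]]}}

```text
time_s: 2.55
tcp_pos: [0.653, -0.0673, 0.1993]
eef_rot: [179.9, 0.0, -98.7]
contact_force: [0.2, -0.2, 0.3]
gripper_width: 0.0877
```

Run:
```python
from h import *
go([.652,-.065,.106])
c=cam("wrist"); im=r.capture("wrist"); cv2.imwrite("pics/b_wrist.png",im[:,:,::-1])
print(blobs(im,(23,150,90),(33,255,255),(0,0,560,420)))
print("expected ball",proj(c,[.6522,-.065,.1245]))
```

```text
t 2.55 tcp [ 0.653  -0.0673  0.1993] fix [ 0.1709 -0.0188  0.1993] rot [ 1.7989e+02  4.0000e-02 -9.8650e+01]
tool shift mm [-2.1  1.2 93.3] turn [ 0.002   0.0007 -0.0062] F [ 0.2 -0.2  0.3] w 0.0877
[(array([380.03, 109.26]), [344, 77, 73, 66, 2696]), (array([277.61, 224.49]), [266, 219, 21, 12, 100]), (array([289.44, 224.89]), [288, 224, 4, 3, 9]), (array([274.  , 233.11]), [272, 231, 5, 5, 9])]
expected ball [280.39528839 224.07944974]
```

View pics/b_wrist.png

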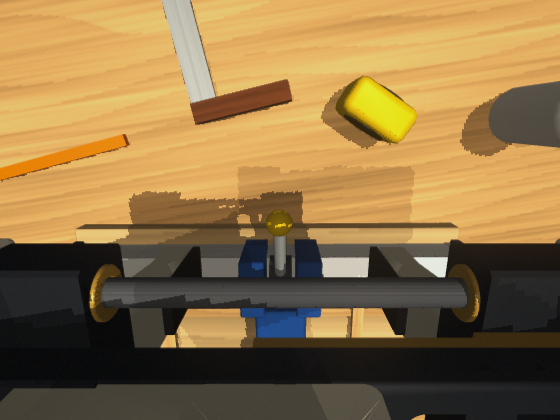

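The wrist view shows the ball at about (279,223), against a prediction of (280,224). The fingers straddle it, so I'll descend and pinch.

Request:
{"method": "step_arm", "body": {"deltas": [[0,0,-0.006,-2,1,30,1],[0,0,0,0,0,30,1],[0,0,0,0,0,25,1],[0,0,0,0,0,5,1],[0,0,0,0,0,0,1]]}}

```text
time_s: 3.1
tcp_pos: [0.6556, -0.0611, 0.1164]
eef_rot: [-179.4, 0.2, -98.0]
contact_force: [0.8, 0.1, -0.0]
gripper_width: 0.0877
```

```bash
python3 -c "
from h import *
go([.652,-.065,.106])"
```

```text
t 3.1 tcp [ 0.6556 -0.0611  0.1164] fix [ 0.1726 -0.0123  0.1164] rot [-179.44    0.2   -97.98]
tool shift mm [ 4.4  3.1 10.4] turn [-0.0097  0.0035  0.0056] F [ 0.8  0.1 -0. ] w 0.0877
```

Request:
{"method": "step_arm", "body": {"deltas": [[-0.01,0.003,0.005,4,3,10,1],[0,0,0,0,0,0,1],[0,0,0,0,0,0,1]]}}

```text
time_s: 3.4
tcp_pos: [0.6541, -0.0642, 0.1104]
eef_rot: [-179.7, 0.1, -98.2]
contact_force: [0.6, 0.2, 0.1]
gripper_width: 0.0877
```

```bash
python3 -c "
from h import *
go([.652,-.065,.106])"
```

```text
t 3.4 tcp [ 0.6541 -0.0642  0.1104] fix [ 0.1716 -0.0155  0.1104] rot [-1.7973e+02  8.0000e-02 -9.8210e+01]
tool shift mm [1.1 2.  4.3] turn [-0.0047  0.0014  0.0016] F [0.6 0.2 0.1] w 0.0877
```

Request:
{"method": "step_arm", "body": {"deltas": [[-0.005,0,0,1,2,4,1],[0,0,0,0,0,0,0],[0,0,0,0,0,0,-0.5],[0,0,0,0,0,0,-1],[0,0,0,0,0,0,-1],[0,0,0,0,0,0,-1],[0,0,0,0,0,0,-1],[0,0,0,0,0,0,-1]], "squeeze": 20}}

```text
time_s: 4.2
tcp_pos: [0.6527, -0.0652, 0.1078]
eef_rot: [-179.9, 0.1, -98.2]
contact_force: [-0.3, -0.0, -0.2]
gripper_width: 0.0373
```

```bash
python3 -c "
from h import *
go([.652,-.065,.106])"
```

```text
t 4.2 tcp [ 0.6527 -0.0652  0.1078] fix [ 0.1703 -0.0167  0.1078] rot [-1.799e+02  1.200e-01 -9.822e+01]
tool shift mm [-0.1  0.8  1.8] turn [-0.0018  0.0021  0.0014] F [-0.3 -0.  -0.2] w 0.0373
```

Request:
{"method": "step_arm", "body": {"deltas": [[0,0,0,0,1,2,-1],[0,0,0,0,0,0,-1],[0,0,0,0,0,0,-1],[0,0,0,0,0,0,-1],[0,0,0,0,0,0,-1]]}}

```text
time_s: 4.7
tcp_pos: [0.652, -0.063, 0.1056]
eef_rot: [-179.9, 0.2, -98.2]
contact_force: [-0.2, -0.7, 0.2]
gripper_width: 0.0188
```

```bash
python3 -c "
from h import *
go([.652,-.065,.106])"
```

```text
t 4.7 tcp [ 0.652  -0.063   0.1056] fix [ 0.1693 -0.0146  0.1056] rot [-179.87    0.24  -98.18]
tool shift mm [ 1.9 -0.3 -0.5] turn [-0.0023  0.0042  0.0022] F [-0.2 -0.7  0.2] w 0.0188
```

The ball is pinched at a width of 18.8 mm. Now I'll lead it up its arc.

Request:
{"method": "step_arm", "body": {"deltas": [[0,0,0,0,4.6,-7,-1],[0,0,0,0,5.2,-6.5,-1],[0,0,0,0,6,-6,-1],[0,0,0,0,6.5,-5.2,-1],[0,0,0,0,7,-4.6,-1]]}}

```text
time_s: 5.2
tcp_pos: [0.6283, -0.0594, 0.1318]
eef_rot: [-179.4, 0.3, -98.2]
contact_force: [6.3, -1.2, -6.1]
gripper_width: 0.0184
```

```bash
cat >> h.py <<'E'
def arc(th_next=(0,),y=None):
    s=r.get_state(); f=w2f(s['tcp_pos']); g=f+[0,0,.019]
    d=g-[.1,0,.085]; print("grasp fix",g.round(4),"radius",np.hypot(d[0],d[2]).round(4),"angle from upright",np.degrees(np.arctan2(d[0],d[2])).round(1))
    for t in th_next:
        a=np.radians(t); go(f2w([.1+.08*np.sin(a),f[1] if y is None else y,.085+.08*np.cos(a)-.019]))
E
python3 -c "
from h import *
arc([24])"
```

```text
grasp fix [ 0.1453 -0.0145  0.1508] radius 0.0799 angle from upright 34.6
t 5.2 tcp [ 0.6283 -0.0594  0.1318] fix [ 0.1453 -0.0145  0.1318] rot [-179.35    0.31  -98.23]
tool shift mm [-0.1 12.7 -7.4] turn [-0.0113  0.0054  0.0012] F [ 6.3 -1.2 -6.1] w 0.0184
```

Request:
{"method": "step_arm", "body": {"deltas": [[-0.005,0.005,0,0,7,-4.2,-1],[0,0,0,0,7.5,-3.8,-1],[0,0,0,0,7.8,-3,-1],[0,0,0,0,8.1,-2.2,-1],[0,0,0,0,8.2,-1.3,-1]]}}

```text
time_s: 5.7
tcp_pos: [0.5904, -0.0541, 0.1479]
eef_rot: [-179.3, 0.1, -98.3]
contact_force: [0.2, 1.5, -0.2]
gripper_width: 0.0121
```

```bash
python3 -c "
from h import *
arc([0])"
```

```text
grasp fix [ 0.107  -0.0147  0.1669] radius 0.0822 angle from upright 4.9
t 5.7 tcp [ 0.5904 -0.0541  0.1479] fix [ 0.107  -0.0147  0.1479] rot [-1.7931e+02  7.0000e-02 -9.8270e+01]
tool shift mm [-0.   7.1  1.8] turn [-0.012   0.0012  0.0005] F [ 0.2  1.5 -0.2] w 0.0121
```

The width fell to 12 mm, so the ball may be slipping. I'll look.

Run:
```python
from h import *
ims=[r.capture("wrist"),r.capture("scene"),r.capture("top")]
cv2.imwrite("pics/c_wrist.png",ims[0][:,:,::-1])
a=cv2.resize(ims[1][130:270,190:390],None,fx=4,fy=4,interpolation=cv2.INTER_CUBIC);cv2.imwrite("pics/c_scene.png",a[:,:,::-1])
print(r.get_state()['gripper_width'])
```

```text
0.0016514651940744785
```

View pics/c_wrist.png

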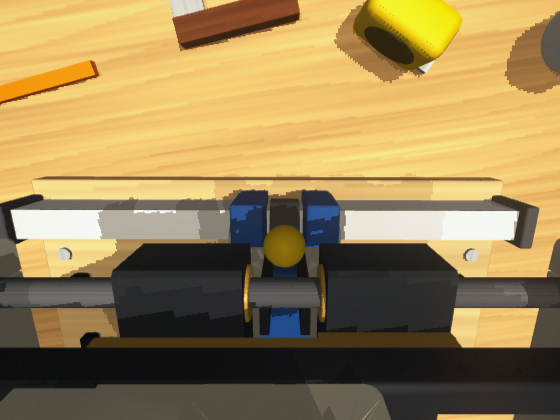

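View pics/c_scene.png

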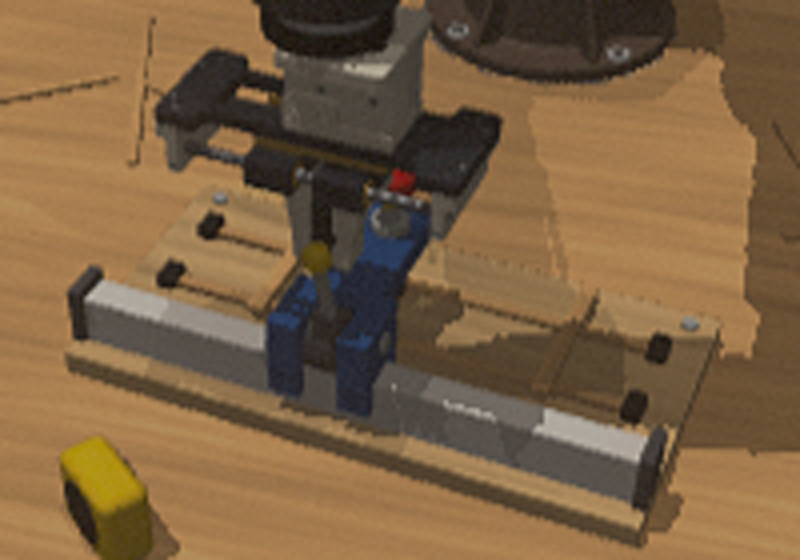

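Run:
```python
from h import *
im=cv2.imread("pics/c_wrist.png")[:,:,::-1].copy()
print(blobs(im,(20,150,60),(33,255,255),(240,200,330,290)))
c=cam("wrist")
# intersect with plane fixture y=-.0147
for (u,v) in ((285,247),):
    o,d=ray(c,u,v); o=w2f(o); d=RF.T@d
    # circle in xz, at y=-.0147: camera near-plane so project: solve min over angle
    th=np.radians(np.arange(-5,65,.5)); P=np.array([f2w([.1+.08*np.sin(t),-.0147,.085+.08*np.cos(t)]) for t in th]); e=[np.linalg.norm(proj(c,p)-[u,v]) for p in P]
    k=int(np.argmin(e)); print(np.degrees(th[k]),e[k],w2f(P[k]))
cs=cam("scene"); uv=(318/4+190-.4,256/4+130-.4); e=[np.linalg.norm(proj(cs,p)-uv) for p in P];k=int(np.argmin(e));print("scene",uv,np.degrees(th[k]),e[k])
```

```text
[(array([284.03, 245.61]), [263, 225, 43, 42, 1398]), (array([245.83, 284.  ]), [245, 279, 4, 11, 23])]
16.0 2.835931994589581 [ 0.12205099 -0.0147      0.16190094]
scene (269.1, 193.6) 18.0 0.08273816323122826
```

Request:
{"method": "step_arm", "body": {"deltas": [[0,0,0,0,0,0,0.1],[0,0,0,0,0,0,0.1],[0,0,0,0,0,0,0.1],[0,0,0,0,0,0,0.1],[0,0,0,0,0,0,0.1],[0,0,0,0,0,0,0.1],[0,0,0,0,0,0,0.1],[0,0,0,0,0,0,0.1]]}}

```text
time_s: 6.65
tcp_pos: [0.5897, -0.0549, 0.1464]
eef_rot: [-179.5, -0.0, -98.3]
contact_force: [-0.6, -0.9, -0.8]
gripper_width: 0.048
```

```bash
python3 -c "
from h import *
arc([17],-.0147)"
```

```text
grasp fix [ 0.1064 -0.0156  0.1654] radius 0.0807 angle from upright 4.6
t 6.65 tcp [ 0.5897 -0.0549  0.1464] fix [ 0.1064 -0.0156  0.1464] rot [-1.7954e+02 -3.0000e-02 -9.8280e+01]
tool shift mm [ -0.9 -16.9   4.1] turn [-0.0081 -0.0006  0.0003] F [-0.6 -0.9 -0.8] w 0.048
```

Request:
{"method": "step_arm", "body": {"deltas": [[-0.008,0,0,-1,-11,3,0.1],[0,0,0,0,-6,1,0.1],[0,0,0,0,0,0,0.1],[0,0,0,0,0,0,0.1]]}}

```text
time_s: 7.05
tcp_pos: [0.6084, -0.0565, 0.142]
eef_rot: [180.0, -0.0, -98.3]
contact_force: [-0.7, 0.6, -0.7]
gripper_width: 0.0482
```

Run:
```python
from h import *
arc([17],-.0147)
c=cam("wrist"); im=r.capture("wrist"); cv2.imwrite("pics/d_wrist.png",im[:,:,::-1])
print(blobs(im,(20,150,60),(33,255,255),(240,200,330,340)))
for t in (0,5,10,14,17,20,24): print(t,proj(c,f2w([.1+.08*np.sin(np.radians(t)),-.0147,.085+.08*np.cos(np.radians(t))])))
```

```text
grasp fix [ 0.1252 -0.0145  0.161 ] radius 0.0801 angle from upright 18.3
t 7.05 tcp [ 0.6084 -0.0565  0.142 ] fix [ 0.1252 -0.0145  0.142 ] rot [ 1.7997e+02 -4.0000e-02 -9.8280e+01]
tool shift mm [ 0.2  1.8 -0.5] turn [ 0.0005 -0.0006  0.0003] F [-0.7  0.6 -0.7] w 0.0482
[(array([284.67, 268.52]), [264, 258, 42, 20, 616])]
0 [283.02671273 334.18016164]
5 [283.02291478 321.0924271 ]
10 [283.02395672 307.1269272 ]
14 [283.02832834 295.49236619]
17 [283.03365427 286.58945008]
20 [283.0406955  277.60392532]
24 [283.05265215 265.60367399]
```

View pics/d_wrist.png

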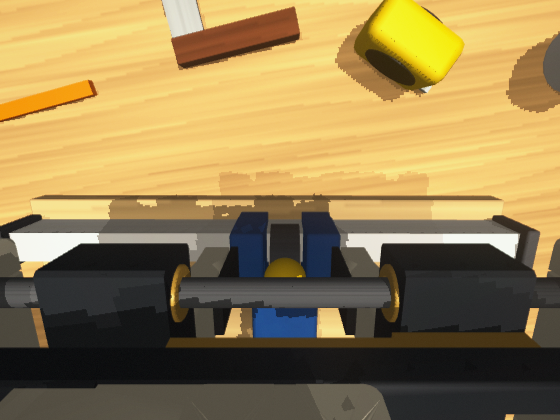

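The ball is visible between the fingers. Its top edge is at row 258 and its radius is 21 px, so its centre is near row 279 and the lever is about 19° from upright. That puts it well between the pads, so I'll pinch harder this time.

Request:
{"method": "step_arm", "body": {"deltas": [[0,0,0,0,-1,0,-1],[0,0,0,0,0,0,-1],[0,0,0,0,0,0,-1],[0,0,0,0,0,0,-1],[0,0,0,0,0,0,-1],[0,0,0,0,0,0,-1],[0,0,0,0,0,0,-1],[0,0,0,0,0,0,-1]], "squeeze": 45}}

```text
time_s: 7.9
tcp_pos: [0.6088, -0.0566, 0.1423]
eef_rot: [180.0, -0.0, -98.3]
contact_force: [0.1, -1.6, -0.7]
gripper_width: 0.0177
```

```bash
python3 -c "
from h import *
arc([9])"
```

```text
grasp fix [ 0.1256 -0.0145  0.1613] radius 0.0805 angle from upright 18.6
t 7.9 tcp [ 0.6088 -0.0566  0.1423] fix [ 0.1256 -0.0145  0.1423] rot [ 1.7999e+02 -3.0000e-02 -9.8280e+01]
tool shift mm [-0.  13.1 -2.8] turn [ 0.0001 -0.0005  0.0004] F [ 0.1 -1.6 -0.7] w 0.0177
```

Request:
{"method": "step_arm", "body": {"deltas": [[0,0,0,0,4,-1.2,-1],[0,0,0,0,4,-1.2,-1],[0,0,0,0,4,-0.9,-1],[0,0,0,0,4,-0.7,-1]]}}

```text
time_s: 8.3
tcp_pos: [0.5928, -0.0542, 0.146]
eef_rot: [-179.9, -0.0, -98.3]
contact_force: [1.7, -0.5, -4.5]
gripper_width: 0.0175
```

```bash
python3 -c "
from h import *
arc([0])"
```

```text
grasp fix [ 0.1094 -0.0145  0.165 ] radius 0.0806 angle from upright 6.7
t 8.3 tcp [ 0.5928 -0.0542  0.146 ] fix [ 0.1094 -0.0145  0.146 ] rot [-1.7994e+02 -2.0000e-02 -9.8290e+01]
tool shift mm [-0.   9.4  0. ] turn [-0.0011 -0.0003  0.0002] F [ 1.7 -0.5 -4.5] w 0.0175
```

Request:
{"method": "step_arm", "body": {"deltas": [[0,0,0,0,4,0,-1],[0,0,0,0,3,0,-1],[0,0,0,0,0,0,-1]]}}

```text
time_s: 8.6
tcp_pos: [0.5851, -0.0531, 0.1467]
eef_rot: [-179.9, -0.0, -98.3]
contact_force: [2.6, -0.8, -3.6]
gripper_width: 0.0171
```

Run:
```python
from h import *
arc([2],-.100)
im=r.capture("scene")
a=cv2.resize(im[130:270,190:390],None,fx=4,fy=4,interpolation=cv2.INTER_CUBIC);cv2.imwrite("pics/e_scene.png",a[:,:,::-1])
c=cam("top");im=r.capture("top")
a=cv2.resize(im[170:320,200:390],None,fx=4,fy=4,interpolation=cv2.INTER_CUBIC);cv2.imwrite("pics/e_top.png",a[:,:,::-1])
```

```text
grasp fix [ 0.1017 -0.0144  0.1657] radius 0.0807 angle from upright 1.2
t 8.6 tcp [ 0.5851 -0.0531  0.1467] fix [ 0.1017 -0.0144  0.1467] rot [-179.85   -0.    -98.27]
tool shift mm [85.6 -1.1  0.7] turn [-0.0026 -0.      0.0005] F [ 2.6 -0.8 -3.6] w 0.0171
```

View pics/e_scene.png

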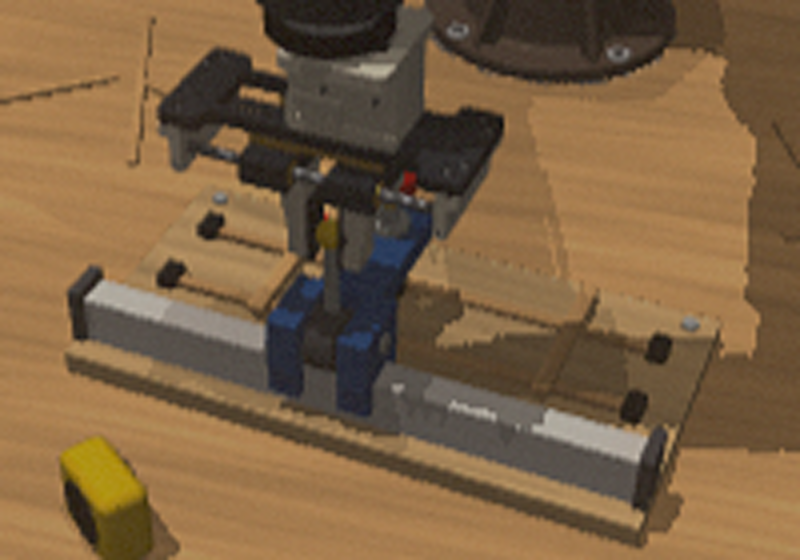

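View pics/e_top.png

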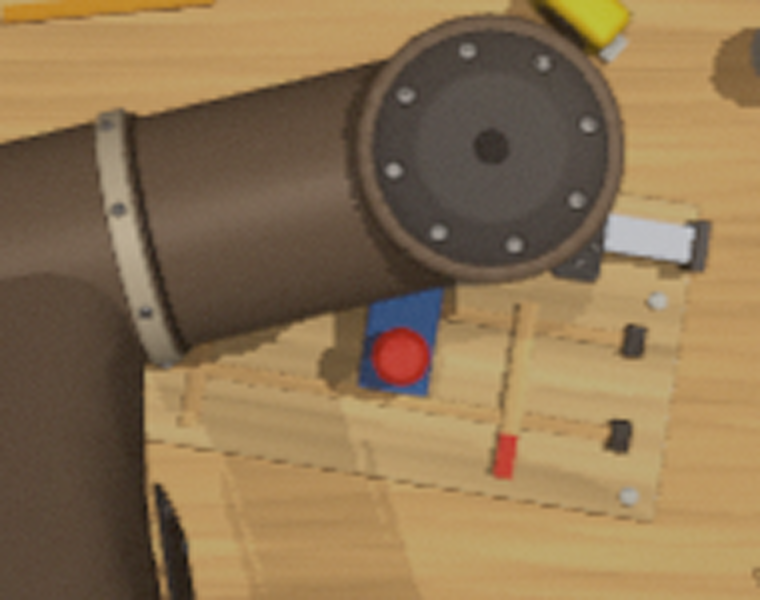

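Run:
```python
from h import *
cs=cam("scene")
for t in (0,5,10,15): print(t,(proj(cs,f2w([.1+.08*np.sin(np.radians(t)),-.0147,.085+.08*np.cos(np.radians(t))]))-[190,130]+.375)*4)
```

```text
0 [334.31894875 228.49045373]
5 [329.82272449 235.13454007]
10 [325.32564323 242.56154792]
15 [320.8681966 250.7144708]
```

Request:
{"method": "step_arm", "body": {"deltas": [[0,0,0,5,0,0,-1],[0,0,0,10,0,0,-1],[0,0,0,10,0,0,-1]]}}

```text
time_s: 9.0
tcp_pos: [0.5824, -0.0769, 0.1466]
eef_rot: [-179.8, 0.1, -98.2]
contact_force: [2.1, 2.4, -2.3]
gripper_width: 0.0175
```

Run:
```python
from h import *
arc([2],-.1005)
im=r.capture("scene")
a=cv2.resize(im[130:270,190:390],None,fx=4,fy=4,interpolation=cv2.INTER_CUBIC);cv2.imwrite("pics/f_scene.png",a[:,:,::-1])
```

```text
grasp fix [ 0.1024 -0.0385  0.1656] radius 0.0807 angle from upright 1.7
t 9.0 tcp [ 0.5824 -0.0769  0.1466] fix [ 0.1024 -0.0385  0.1466] rot [-1.7983e+02  1.1000e-01 -9.8170e+01]
tool shift mm [62.  -0.3  0.6] turn [-0.003   0.0018  0.0023] F [ 2.1  2.4 -2.3] w 0.0175
```

View pics/f_scene.png

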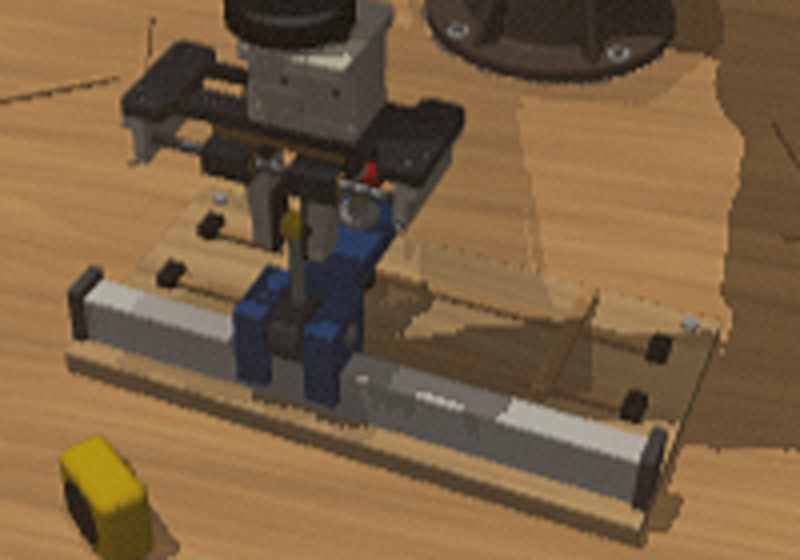

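The lever was about 5° from upright, so it is free, and the head has moved with the ball. I'll keep sliding.

Request:
{"method": "step_arm", "body": {"deltas": [[0,0,0.002,10,0,0,-1],[0,0,0,11,0,0,-1],[0,0,0,11,0,0,-1],[0,0,0,11,0,0,-1],[0,0,0,9,0,0,-1],[0,0,0,5,0,0,-1],[0,0,0,0,0,0,-1]]}}

```text
time_s: 9.75
tcp_pos: [0.573, -0.1411, 0.1466]
eef_rot: [-179.8, 0.1, -98.5]
contact_force: [1.6, 0.3, -1.7]
gripper_width: 0.0176
```

Run:
```python
from h import *
arc([2],-.1005)
c=cam("top"); im=r.capture("top"); a=cv2.resize(im[170:320,200:390],None,fx=4,fy=4,interpolation=cv2.INTER_CUBIC);cv2.imwrite("pics/g_top.png",a[:,:,::-1])
b=blobs(im,(0,170,90),(6,255,255),(200,180,390,310));print(b)
for x,_ in b: print(w2f(onz(c,*x,.142)),w2f(onz(c,*x,.032)))
```

```text
grasp fix [ 0.1024 -0.1033  0.1656] radius 0.0806 angle from upright 1.7
t 9.75 tcp [ 0.573  -0.1411  0.1466] fix [ 0.1024 -0.1033  0.1466] rot [-1.7982e+02  8.0000e-02 -9.8460e+01]
tool shift mm [-2.8 -0.4  0.7] turn [-0.0032  0.0014 -0.0028] F [ 1.6  0.3 -1.7] w 0.0176
[(array([335.3 , 264.24]), [329, 258, 14, 14, 149]), (array([325.95, 283.49]), [324, 279, 5, 10, 41])]
[ 0.00051261 -0.10382277  0.142     ] [-0.00499705 -0.11820211  0.032     ]
[-0.04961196 -0.08812521  0.142     ] [-0.06042575 -0.10084345  0.032     ]
```

View pics/g_top.png

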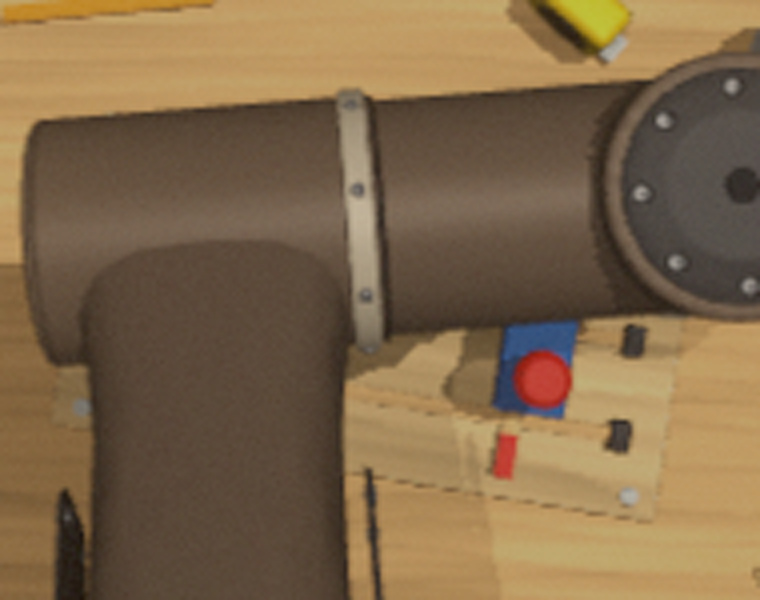

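Request:
{"method": "step_arm", "body": {"deltas": [[0,0,0,-3,0,0,-1],[0,0,0,0,0,0,-1],[0,0,0,0,0,0,-1]]}}

```text
time_s: 10.1
tcp_pos: [0.5734, -0.138, 0.1466]
eef_rot: [-179.8, 0.0, -98.4]
contact_force: [1.3, -2.0, -2.1]
gripper_width: 0.0173
```

Run:
```python
from h import *
arc([0,10],-.1003)
c=cam("top"); im=r.capture("top"); 
b=blobs(im,(0,170,90),(6,255,255),(200,180,390,310))
for x,_ in b: print(w2f(onz(c,*x,.142)),w2f(onz(c,*x,.032)))
im=r.capture("scene"); cv2.imwrite("pics/h_scene_full.png",im[:,:,::-1])
a=cv2.resize(im[130:270,190:390],None,fx=4,fy=4,interpolation=cv2.INTER_CUBIC);cv2.imwrite("pics/h_scene.png",a[:,:,::-1])
im=r.capture("wrist"); cv2.imwrite("pics/h_wrist.png",im[:,:,::-1])
```

```text
grasp fix [ 0.1024 -0.1002  0.1656] radius 0.0806 angle from upright 1.7
t 10.1 tcp [ 0.5734 -0.138   0.1466] fix [ 0.1024 -0.1002  0.1466] rot [-179.84    0.    -98.43]
tool shift mm [0.1 2.4 0.6] turn [-0.0027  0.     -0.0023] F [ 1.3 -2.  -2.1] w 0.0173
t 10.1 tcp [ 0.5734 -0.138   0.1466] fix [ 0.1024 -0.1002  0.1466] rot [-179.84    0.    -98.43]
tool shift mm [  0.1 -11.5   1.9] turn [-0.0027  0.     -0.0023] F [ 1.3 -2.  -2.1] w 0.0173
[ 0.00021215 -0.10083162  0.142     ] [-0.0053293  -0.11489444  0.032     ]
[-0.04961196 -0.08812521  0.142     ] [-0.06042575 -0.10084345  0.032     ]
```

View pics/h_scene.png

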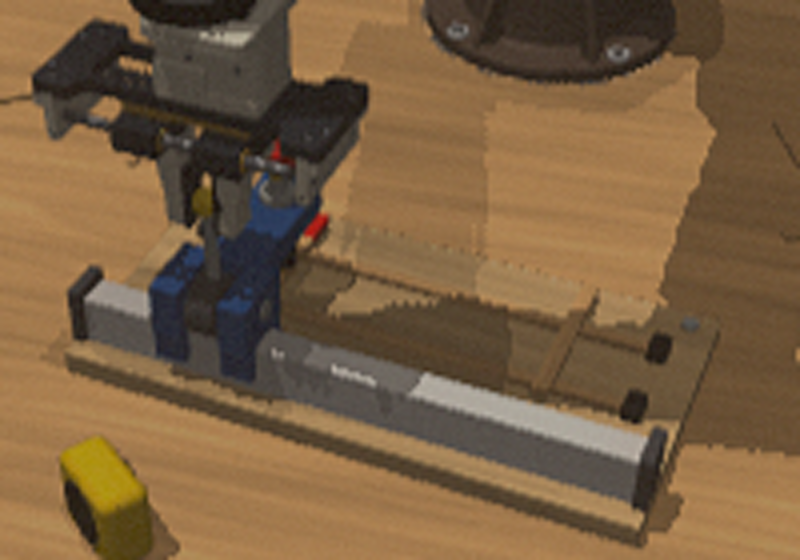

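View pics/h_wrist.png

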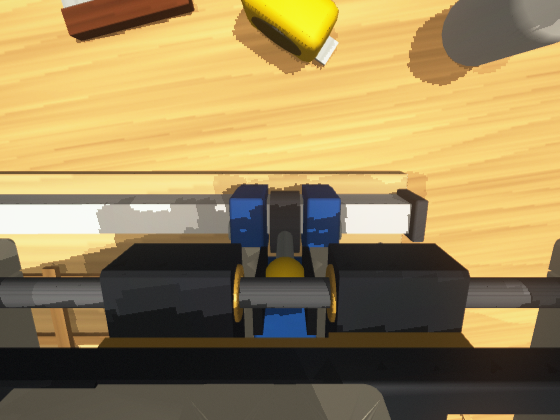

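The pad is at y ≈ −0.1002 to −0.1008 and the piece at −0.1003, so it is centred. Next I'll lead the ball down its arc.

Request:
{"method": "step_arm", "body": {"deltas": [[0,0,0,0,-4.4,0.4,-1],[0,0,0,0,-4.4,0.4,-1],[0,0,0,0,-4.8,0.8,-1],[0,0,0,0,-4.8,1.1,-1],[0,0,0,0,-4.7,1.4,-1],[0,0,0,0,-4.6,1.7,-1]]}}

```text
time_s: 10.85
tcp_pos: [0.6002, -0.1421, 0.1408]
eef_rot: [179.9, -0.0, -98.4]
contact_force: [-2.7, 0.2, 2.0]
gripper_width: 0.0177
```

Run:
```python
from h import *
arc([30],-.1003)
```

```text
grasp fix [ 0.1295 -0.1004  0.1598] radius 0.0804 angle from upright 21.5
t 10.85 tcp [ 0.6002 -0.1421  0.1408] fix [ 0.1295 -0.1004  0.1408] rot [ 1.7987e+02 -2.0000e-02 -9.8430e+01]
tool shift mm [ -0.1 -10.6   5.5] turn [ 0.0023 -0.0004 -0.0022] F [-2.7  0.2  2. ] w 0.0177
```

Request:
{"method": "step_arm", "body": {"deltas": [[0,0,0,0,-5.2,2.5,-1],[0,0,0,0,-5.2,2.8,-1],[0,0,0,0,-4.4,2.7,-1],[0,0,0,0,-4.2,3,-1],[0,0,0,0,-4,3.2,-1],[0,0,0,0,-3.6,3.2,-1]]}}

```text
time_s: 11.45
tcp_pos: [0.6266, -0.1462, 0.1247]
eef_rot: [179.6, -0.1, -98.4]
contact_force: [-8.9, 2.7, 14.1]
gripper_width: 0.0174
```

Run:
```python
from h import *
arc([52,60])
```

```text
grasp fix [ 0.1562 -0.1006  0.1437] radius 0.0813 angle from upright 43.7
t 11.45 tcp [ 0.6266 -0.1462  0.1247] fix [ 0.1562 -0.1006  0.1247] rot [ 1.7963e+02 -8.0000e-02 -9.8400e+01]
tool shift mm [-0.  -6.9  9.4] turn [ 0.0064 -0.0014 -0.0017] F [-8.9  2.7 14.1] w 0.0174
t 11.45 tcp [ 0.6266 -0.1462  0.1247] fix [ 0.1562 -0.1006  0.1247] rot [ 1.7963e+02 -8.0000e-02 -9.8400e+01]
tool shift mm [ -0.  -13.2  18.6] turn [ 0.0064 -0.0014 -0.0017] F [-8.9  2.7 14.1] w 0.0174
```

Request:
{"method": "step_arm", "body": {"deltas": [[0.006,0,0,0,-3,4,-1],[0,0,0,0,-3,4.5,-1],[0,0,0,0,-3,4.5,-1],[0,0,0,0,-2,4,-1]], "squeeze": 60}}

```text
time_s: 11.85
tcp_pos: [0.643, -0.1484, 0.1126]
eef_rot: [-179.5, -0.1, -98.3]
contact_force: [7.8, -1.2, 4.1]
gripper_width: 0.0082
```

Run:
```python
from h import *
arc([60])
```

```text
grasp fix [ 0.1727 -0.1004  0.1316] radius 0.0863 angle from upright 57.3
t 11.85 tcp [ 0.643  -0.1484  0.1126] fix [ 0.1727 -0.1004  0.1126] rot [-1.7945e+02 -1.2000e-01 -9.8250e+01]
tool shift mm [-0.   3.4  6.6] turn [-0.0096 -0.002   0.0008] F [ 7.8 -1.2  4.1] w 0.0082
```

The width dropped again, so the ball slipped out. I'll look for where the lever ended up.

Run:
```python
from h import *
cs=cam("scene");im=r.capture("scene"); 
a=cv2.resize(im[130:270,190:390],None,fx=4,fy=4,interpolation=cv2.INTER_CUBIC);cv2.imwrite("pics/i_scene.png",a[:,:,::-1])
b=blobs(im,(20,150,60),(33,255,255),(190,150,320,235),5);print(b)
for t in (30,35,40,45,50,55,60): print(t,proj(cs,f2w([.1+.08*np.sin(np.radians(t)),-.1004,.085+.08*np.cos(np.radians(t))])))
c=cam("wrist");im=r.capture("wrist"); cv2.imwrite("pics/i_wrist.png",im[:,:,::-1])
for t in (30,35,40,45,50,55,60): print(t,proj(c,f2w([.1+.08*np.sin(np.radians(t)),-.1004,.085+.08*np.cos(np.radians(t))])))
print(r.get_state()['gripper_width'])
```

```text
[]
30 [235.61083481 190.66953841]
35 [234.61058538 193.17368546]
40 [233.68592173 195.76079239]
45 [232.84569938 198.4070133 ]
50 [232.09787991 201.08774619]
55 [231.44941323 203.77798048]
60 [230.90613944 206.45265351]
30 [282.44892973 378.69016797]
35 [282.48287392 360.92526358]
40 [282.52018333 343.63036369]
45 [282.55997696 327.10407154]
50 [282.60138148 311.5945858 ]
55 [282.64357105 297.29467976]
60 [282.68579738 284.34126628]
0.0022509459070017977
```

View pics/i_scene.png

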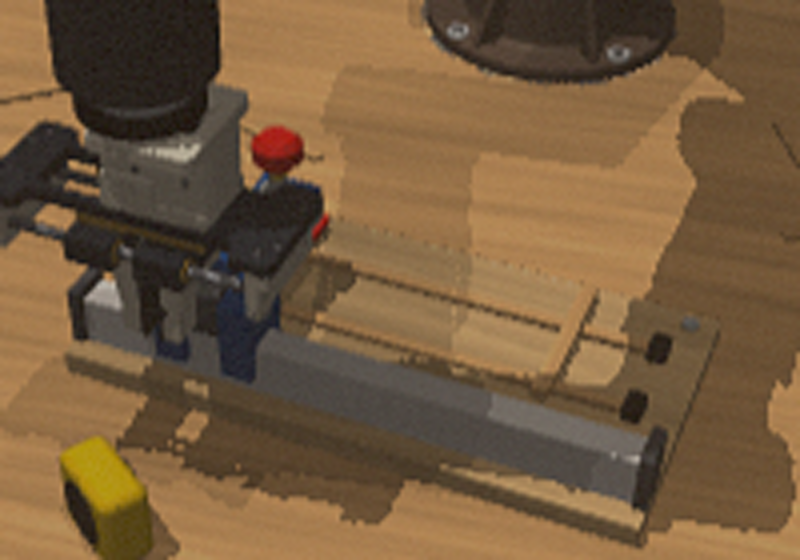

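View pics/i_wrist.png

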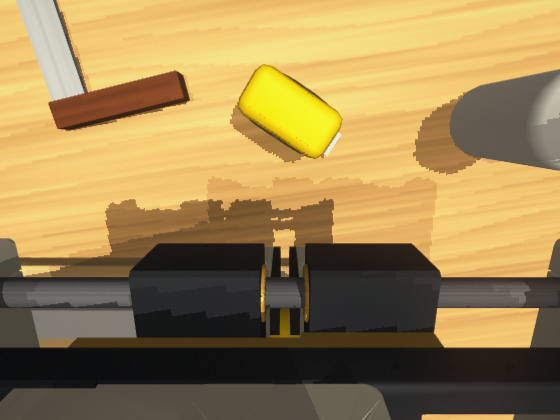

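Through the finger gap the yellow shows at rows 312–335, so the lever is about 45–50° from upright and the fingers have passed beyond it. I'll retreat +x, rise, and look.

Request:
{"method": "step_arm", "body": {"deltas": [[0,0,0,0,-6,0,-1],[0,0,0,0,-4,-15,-1],[0,0,0,0,0,-25,-1],[0,0,0,0,0,-25,-1],[0,0,0,0,0,-15,-1],[0,0,0,0,0,0,-1]], "squeeze": 20}}

```text
time_s: 12.55
tcp_pos: [0.6568, -0.1497, 0.1911]
eef_rot: [-179.5, -0.1, -98.3]
contact_force: [0.6, -0.2, 0.9]
gripper_width: -0.0
```

Run:
```python
from h import *
arc([])
c=cam("wrist");im=r.capture("wrist"); cv2.imwrite("pics/j_wrist.png",im[:,:,::-1])
print(blobs(im,(20,150,60),(33,255,255),(240,200,330,340)))
for t in (30,35,40,45,50,55,60): print(t,proj(c,f2w([.1+.08*np.sin(np.radians(t)),-.1004,.085+.08*np.cos(np.radians(t))])))
```

```text
grasp fix [ 0.1865 -0.0997  0.2101] radius 0.1521 angle from upright 34.7
[(array([284.5, 269.5]), [284, 263, 2, 14, 28]), (array([269.77, 286.71]), [269, 279, 3, 15, 35]), (array([269.97, 303.66]), [268, 295, 5, 17, 38]), (array([298.69, 313.06]), [297, 307, 3, 13, 16])]
30 [283.96699254 306.54020046]
35 [283.97267325 295.82436836]
40 [283.9778452  285.42470496]
45 [283.98244938 275.48467283]
50 [283.98644299 266.12854205]
55 [283.9897994  257.45898071]
60 [283.99250724 249.5560177 ]
```

View pics/j_wrist.png

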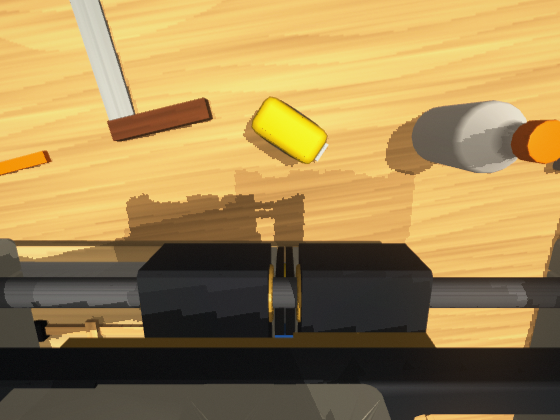

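Run:
```python
from h import *
cs=cam("scene");im=r.capture("scene"); 
a=cv2.resize(im[120:270,180:330],None,fx=5,fy=4,interpolation=cv2.INTER_CUBIC);cv2.imwrite("pics/k_scene.png",a[:,:,::-1])
print(blobs(im,(20,150,60),(33,255,255),(190,150,320,235),5))
for t in (30,40,45,50,55,60): print(t,proj(cs,f2w([.1+.08*np.sin(np.radians(t)),-.1004,.085+.08*np.cos(np.radians(t))])))
```

```text
[(array([232.15, 198.3 ]), [229, 195, 8, 7, 40])]
30 [235.61083481 190.66953841]
40 [233.68592173 195.76079239]
45 [232.84569938 198.4070133 ]
50 [232.09787991 201.08774619]
55 [231.44941323 203.77798048]
60 [230.90613944 206.45265351]
```

View pics/k_scene.png

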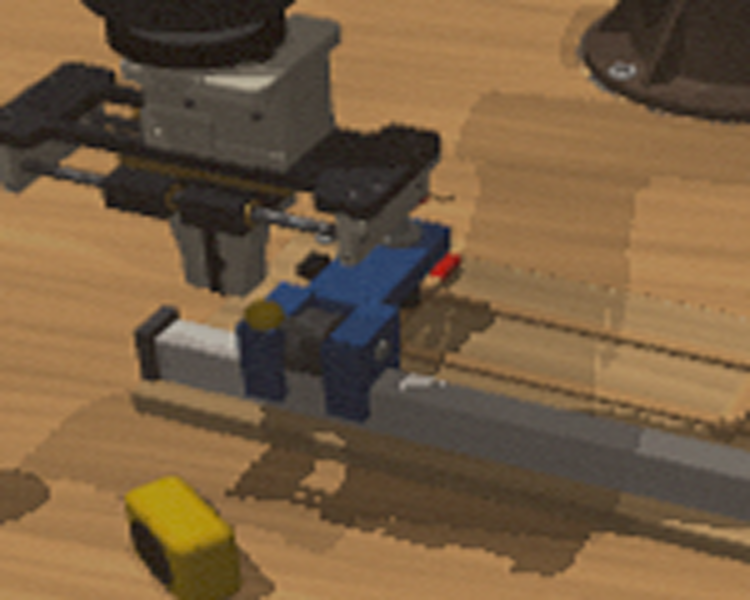

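The ball is at (232.2,198.3), so the lever is about 45° from upright (0.26 rad): the head is locked but the lever is not yet fully down. I'll press the ball down from above with the fingers shut.

Request:
{"method": "step_arm", "body": {"deltas": [[-0.008,0,0,1,12,0,-1],[0,0,0,0,11,8,-1],[0,0,0,0,0,15,-1],[0,0,0,0,0,8,-1],[0,0,0,0,0,0,-1]]}}

```text
time_s: 13.15
tcp_pos: [0.6288, -0.1471, 0.153]
eef_rot: [179.6, -0.1, -98.3]
contact_force: [0.8, 1.7, 11.0]
gripper_width: 0.0003
```

Run:
```python
from h import *
go(f2w([.163,-.1004,.152]))
```

```text
t 13.15 tcp [ 0.6288 -0.1471  0.153 ] fix [ 0.1585 -0.1012  0.153 ] rot [ 1.7958e+02 -1.4000e-01 -9.8280e+01]
tool shift mm [-0.8 -4.5  1. ] turn [ 0.0074 -0.0024  0.0004] F [ 0.8  1.7 11. ] w 0.0003
```

Request:
{"method": "step_arm", "body": {"deltas": [[0.007,0,0,0,-2,3,-1],[0,0,0,0,-2,4,-1],[0,0,0,0,-2,4,-1],[0,0,0,0,-2,4,-1]]}}

```text
time_s: 13.55
tcp_pos: [0.6382, -0.1486, 0.1445]
eef_rot: [-179.6, -0.2, -98.1]
contact_force: [-3.4, 2.9, 14.1]
gripper_width: 0.0003
```

Run:
```python
from h import *
go(f2w([.168,-.1004,.134]))
```

```text
t 13.55 tcp [ 0.6382 -0.1486  0.1445] fix [ 0.168  -0.1013  0.1445] rot [-179.63   -0.25  -98.1 ]
tool shift mm [-1.   0.1 10.5] turn [-0.0064 -0.0043  0.0036] F [-3.4  2.9 14.1] w 0.0003
```

Request:
{"method": "step_arm", "body": {"deltas": [[-0.006,0,0,0,0,4,-1],[0,0,0,0,-1,4,-1],[0,0,0,0,-1,4,-1],[0,0,0,0,0,4,-1],[0,0,0,0,0,3,-1]]}}

```text
time_s: 14.05
tcp_pos: [0.6452, -0.1498, 0.1361]
eef_rot: [-179.1, -0.4, -97.8]
contact_force: [-6.1, 3.4, 19.6]
gripper_width: 0.0004
```

Run:
```python
from h import *
go(f2w([.168,-.1004,.134]))
```

```text
t 14.05 tcp [ 0.6452 -0.1498  0.1361] fix [ 0.1751 -0.1015  0.1361] rot [-179.14   -0.39  -97.81]
tool shift mm [-1.1  7.1  2. ] turn [-0.0151 -0.0068  0.0085] F [-6.1  3.4 19.6] w 0.0004
```

Request:
{"method": "step_arm", "body": {"deltas": [[-0.01,0,0,0,3,4,-1],[0,0,0,0,0,3,-1],[0,0,0,0,0,0,-1],[0,0,0,0,0,-10,-1],[0,0,0,0,0,-30,-1],[0,0,0,0,0,-40,-1],[0,0,0,0,0,0,-1]]}}

```text
time_s: 14.75
tcp_pos: [0.6422, -0.1492, 0.2165]
eef_rot: [-179.6, -0.5, -97.7]
contact_force: [0.6, 0.1, 0.3]
gripper_width: 0.0003
```

Run:
```python
from h import *
go(f2w([.0,-.1004,.17]))
cs=cam("scene");im=r.capture("scene");cv2.imwrite("pics/l_scene_full.png",im[:,:,::-1])
a=cv2.resize(im[120:270,180:330],None,fx=5,fy=4,interpolation=cv2.INTER_CUBIC);cv2.imwrite("pics/l_scene.png",a[:,:,::-1])
print(blobs(im,(20,150,60),(33,255,255),(190,150,320,235),5))
for t in (40,45,50,55,60): print(t,proj(cs,f2w([.1+.08*np.sin(np.radians(t)),-.1004,.085+.08*np.cos(np.radians(t))])))
c=cam("top"); im=r.capture("top"); cv2.imwrite("pics/l_top.png",im[:,:,::-1])
for x,_ in blobs(im,(0,170,90),(6,255,255),(200,180,390,310)): print(w2f(onz(c,*x,.142)),w2f(onz(c,*x,.032)))
```

```text
t 14.75 tcp [ 0.6422 -0.1492  0.2165] fix [ 0.172  -0.1013  0.2165] rot [-179.55   -0.54  -97.66]
tool shift mm [ -3.2 172.3  45.1] turn [-0.0079 -0.0093  0.0112] F [0.6 0.1 0.3] w 0.0003
[(array([229.9 , 207.45]), [227, 204, 7, 8, 42])]
40 [233.68592173 195.76079239]
45 [232.84569938 198.4070133 ]
50 [232.09787991 201.08774619]
55 [231.44941323 203.77798048]
60 [230.90613944 206.45265351]
[ 0.0003542  -0.10125829  0.142     ] [-0.00517222 -0.11536626  0.032     ]
[-0.04965052 -0.08788269  0.142     ] [-0.06046839 -0.10057526  0.032     ]
```

View pics/l_scene.png

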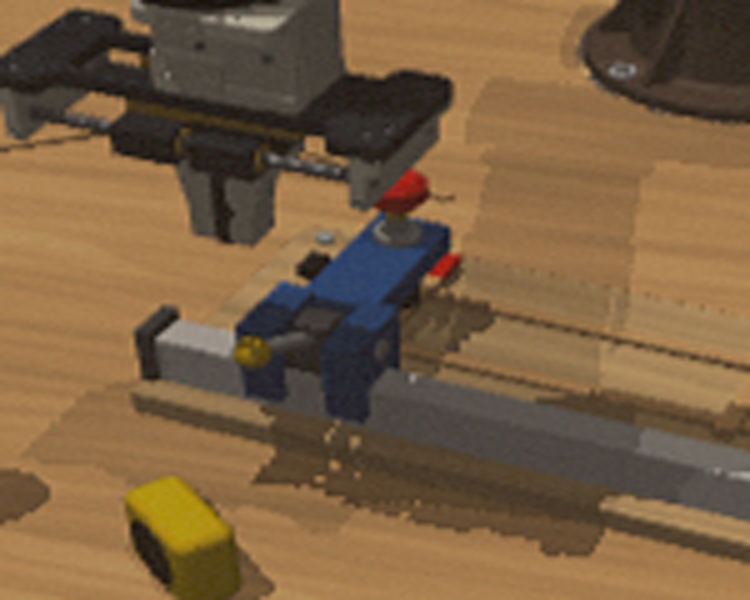

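View pics/l_top.png

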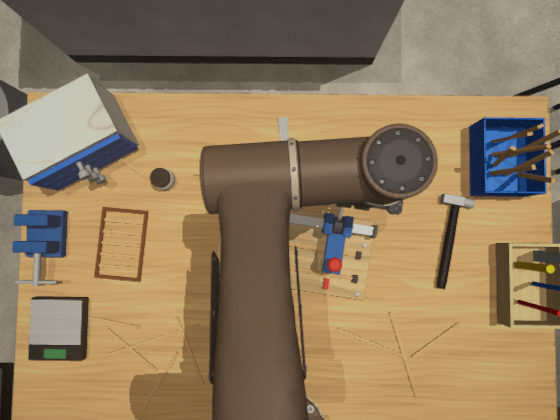

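View pics/l_scene_full.png

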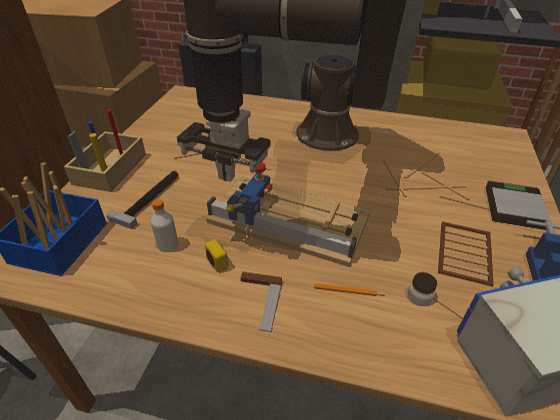

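Run:
```python
from h import *
c=cam("top"); cs=cam("scene")
a=cv2.imread("pics/l_scene_full.png")[:,:,::-1].copy(); b=cv2.imread("pics/a_scene.png")[:,:,::-1].copy()
for im in(a,b):
  print(blobs(im,(5,170,120),(15,255,255),(140,190,185,220)), blobs(im,(23,170,90),(32,255,255),(200,235,240,275)))
kt=onz(c,334.9,264,.142)
for x,_ in blobs(a,(0,170,90),(6,255,255),(190,140,300,200)): print(x)
```

```text
[(array([156.92, 202.  ]), [152, 199, 11, 7, 50])] [(array([214.78, 248.58]), [205, 239, 21, 21, 230])]
[(array([157.08, 201.92]), [152, 199, 11, 7, 52])] [(array([215.03, 248.33]), [205, 240, 21, 18, 216])]
[261.   166.21]
[268.47 186.16]
```

The lever is fully down: the ball at (230,207) matches 60°. The knob is still up, with the pad at y −0.1013 and the piece at −0.1003. The bystanders have not moved. I'll move above the knob.

Request:
{"method": "step_arm", "body": {"deltas": [[-0.008,-0.009,0.011,0,28,0,-1],[0,0,0,0,30,0,-1],[0,0,0,0,30,0,-1],[0,0,0,0,30,0,-1],[0,0,0,0,30,10,-1],[0,0,0,0,18,10,-1],[0,0,0,0,0,0,-1],[0,0,0,0,0,0,-1]]}}

```text
time_s: 15.65
tcp_pos: [0.4626, -0.1242, 0.1828]
eef_rot: [178.6, -0.1, -98.5]
contact_force: [1.0, 0.1, 0.4]
gripper_width: 0.0001
```

Run:
```python
from h import *
go(f2w([.0,-.101,.162]))
```

```text
t 15.65 tcp [ 0.4626 -0.1242  0.1828] fix [-0.0093 -0.1026  0.1828] rot [ 1.7861e+02 -8.0000e-02 -9.8480e+01]
tool shift mm [-1.6 -9.8 20.6] turn [ 0.0243 -0.0014 -0.0032] F [1.  0.1 0.4] w 0.0001
```

Request:
{"method": "step_arm", "body": {"deltas": [[0.024,0,0,-2,-10,10,-1],[0,0,0,0,0,10,-1],[0,0,0,0,0,0,-1],[0,0,0,0,0,0,-1],[0,0,0,0,0,0,-1]]}}

```text
time_s: 16.15
tcp_pos: [0.4739, -0.1241, 0.1609]
eef_rot: [179.8, -0.2, -98.5]
contact_force: [0.2, 0.2, 0.5]
gripper_width: -0.0
```

Run:
```python
from h import *
go(f2w([.0,-.101,.154]))
im=r.capture("scene")
a=cv2.resize(im[120:270,180:330],None,fx=5,fy=4,interpolation=cv2.INTER_CUBIC);cv2.imwrite("pics/m_scene.png",a[:,:,::-1])
```

```text
t 16.15 tcp [ 0.4739 -0.1241  0.1609] fix [ 0.0019 -0.1008  0.1609] rot [ 1.7979e+02 -1.5000e-01 -9.8490e+01]
tool shift mm [0.2 1.9 6.9] turn [ 0.0036 -0.0027 -0.0034] F [0.2 0.2 0.5] w -0.0
```

View pics/m_scene.png

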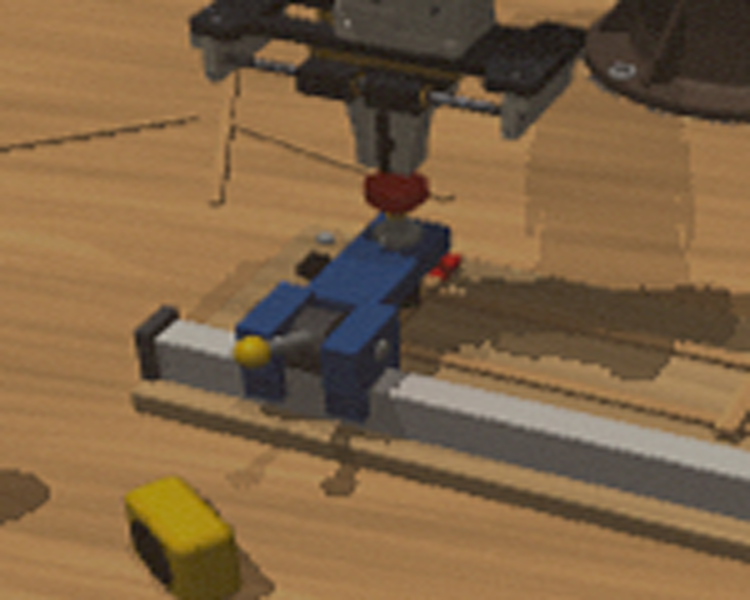

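The fingertips are just above the knob and centred on it. I'll descend slowly until the force shows contact.

Request:
{"method": "step_arm", "body": {"deltas": [[0,0,0,0,2,4,-1],[0,0,0,0,0,3,-1],[0,0,0,0,0,2,-1],[0,0,0,0,0,2,-1]]}}

```text
time_s: 16.6
tcp_pos: [0.4723, -0.1239, 0.1502]
eef_rot: [179.9, -0.1, -98.5]
contact_force: [-1.2, 0.8, 3.5]
gripper_width: 0.0005
```

Request:
{"method": "step_arm", "body": {"deltas": [[0,0,0,0,0,2,-1],[0,0,0,0,0,2,-1]]}}

```text
time_s: 16.8
tcp_pos: [0.4724, -0.1239, 0.1466]
eef_rot: [179.9, -0.1, -98.5]
contact_force: [-1.8, 0.9, 5.6]
gripper_width: 0.0003
```

Request:
{"method": "step_arm", "body": {"deltas": [[0,0,0,0,0,2,-1],[0,0,0,0,0,0,-1]]}}

```text
time_s: 17.0
tcp_pos: [0.4724, -0.1239, 0.1451]
eef_rot: [179.9, -0.1, -98.5]
contact_force: [-2.6, 1.4, 7.5]
gripper_width: 0.0007
```

Request:
{"method": "step_arm", "body": {"deltas": [[0,0,0,0,0,2,-1],[0,0,0,0,0,2,-1],[0,0,0,0,0,0,-1]]}}

```text
time_s: 17.3
tcp_pos: [0.4724, -0.1239, 0.1425]
eef_rot: [180.0, -0.2, -98.4]
contact_force: [-3.0, 2.1, 9.3]
gripper_width: 0.0004
```

Run:
```python
from h import *
go(f2w([.0,-.101,.139]))
```

```text
t 17.3 tcp [ 0.4724 -0.1239  0.1425] fix [ 0.0003 -0.1008  0.1425] rot [ 1.7998e+02 -1.6000e-01 -9.8420e+01]
tool shift mm [0.2 0.3 3.5] turn [ 0.0003 -0.0028 -0.0021] F [-3.   2.1  9.3] w 0.0004
```

Request:
{"method": "step_arm", "body": {"deltas": [[0,0,0,0,0,2,-1],[0,0,0,0,0,1.5,-1],[0,0,0,0,0,0,-1],[0,0,0,0,0,0,-1]]}}

```text
time_s: 17.7
tcp_pos: [0.4724, -0.1239, 0.1414]
eef_rot: [-179.9, -0.2, -98.4]
contact_force: [-3.8, 1.8, 8.8]
gripper_width: 0.0003
```

Run:
```python
from h import *
go(f2w([.0,-.101,.139]))
```

```text
t 17.7 tcp [ 0.4724 -0.1239  0.1414] fix [ 0.0004 -0.1008  0.1414] rot [-179.95   -0.18  -98.35]
tool shift mm [0.2 0.4 2.4] turn [-0.0009 -0.0031 -0.0009] F [-3.8  1.8  8.8] w 0.0003
```

Request:
{"method": "step_arm", "body": {"deltas": [[0,0,0,0,0,2,-1],[0,0,0,0,0,1.5,-1],[0,0,0,0,0,1,-1]]}}

```text
time_s: 18.0
tcp_pos: [0.4724, -0.1239, 0.1391]
eef_rot: [-179.9, -0.2, -98.3]
contact_force: [-4.8, 2.6, 9.7]
gripper_width: 0.0007
```

Run:
```python
from h import *
im=r.capture("scene")
go(f2w([.0,-.101,.139]))
a=cv2.resize(im[120:270,180:330],None,fx=5,fy=4,interpolation=cv2.INTER_CUBIC);cv2.imwrite("pics/n_scene.png",a[:,:,::-1])
r.capture("top");r.capture("top");go(f2w([.0,-.101,.139]))
```

```text
t 18.05 tcp [ 0.4724 -0.1239  0.1391] fix [ 0.0004 -0.1008  0.1391] rot [-179.87   -0.19  -98.31]
tool shift mm [0.2 0.4 0.1] turn [-0.0023 -0.0033 -0.0001] F [-3.7  2.7 10.4] w 0.0002
t 18.15 tcp [ 0.4724 -0.1239  0.1391] fix [ 0.0004 -0.1008  0.1391] rot [-179.87   -0.19  -98.31]
tool shift mm [0.2 0.4 0.1] turn [-0.0022 -0.0032 -0.0001] F [-4.7  2.4 10. ] w 0.0005
```

View pics/n_scene.png

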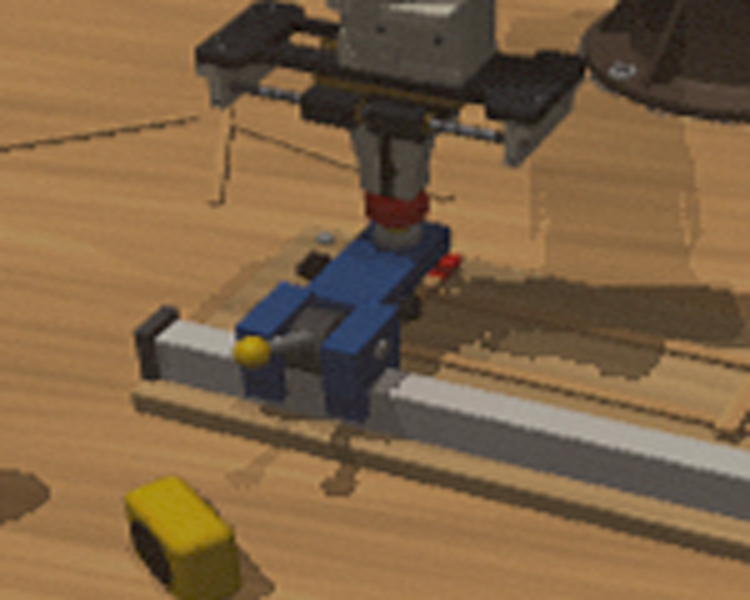

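The picture shows the knob pressed down with the lever still locked. The TCP is at z 0.1391, which is 11.9 mm of travel at about 10 N, and it is steady. I'm handing in.

Run:
```python
from h import *
print(r.close_job())
go(f2w([.0,-.101,.139]))
```

```text
the job is handed in; nothing more can be done
None
the job is handed in; nothing more can be done
```

I finished the press job and handed it in at about 18 s of the 64 s, with the robot still holding the knob down. The job gave no verdict.

- **Lever up:** I pinched the ball and led the lever to about 5° from upright, which frees the head. The first pinch slipped partway, so I gripped again harder.
- **Head:** I slid it along the rail until the pad was over the red-tipped crosspiece. The pad's y measured −0.1002 to −0.1013 and the crosspiece's centre line about −0.1003, so it is off by 1 mm or less.
- **Lever down:** the pinch slipped at about 45° from upright, with the head already locked. I pushed the ball the rest of the way down with the fingers shut. The camera then put it at the fully locked 60°, with the knob still up.
- **Knob:** I pressed it with the shut fingertips. The last reading was 11.9 mm of travel at about 10 N and steady, which matches the spring figures. There was also about 5 N of sideways force at the fingers.
- **Bystanders:** the glue bottle and tape measure had not moved when I measured them just before the press. The other things looked in place in the pictures, but I did not measure them.

Midway through the press, the force readings suggested about 1–2 mm more travel than the position did. They agreed again at the end.

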